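# Set the hob to full boost on the touch strip

## Task

Switch the cooking zone under the saucepan to full boost: first touch the round key on that pan's side of the hob, and not the other key. Then run a fingertip lightly along the curved touch strip over all seven dots in turn, from the smallest to the largest, and finish with the fingertip still resting lightly on the largest dot (the program ends while holding it there). Touch only the controls: do not press the strip hard, and leave the pan, the plate and the small pots on the hob where they stand.

Things in the scene. Friction and masses are not known exactly. Their poses are not given: they have to be found in the camera images.
- hob: double induction hob: steel box, black glass top, 420 (x) x 620 (y) x 60 mm high, fixed; controls along its front edge (-x, towards the robot). Origin at the centre of its underside; x to its back, y to its left, z up. Two 216 mm printed cooking zones at x +45, y +150 mm (left) and y -150 mm (right): the saucepan stands on one, the plate on the other
- saucepan: steel saucepan, 180 mm across, 75 mm high, with a dark handle reaching 210 mm from its axis to the back; upright, origin at the centre of its underside; leave it where it is
- plate: white plate with a round tart, 200 mm across, 35 mm high; upright, origin at the centre of its underside; leave it where it is
- key_left (a joint): spring-loaded round white key of the left zone, 36 mm across with a printed ring, top 10 mm above the glass (70 mm above the table); value = how far it is pressed down, 0 to 0.006 m; spring 1500 N/m with 0.6 N preload; it counts as touched from 0.0015 m (about 3 N)
- key_left_top (a point): centre of the top of the left key (y +170 mm in the hob's frame)
- key_right (a joint): the same kind of key for the right zone; value as for the left key
- key_right_top (a point): centre of the top of the right key (y -170 mm in the hob's frame)
- strip (a joint): touch strip: level white curved band between the keys, 36 mm wide, 200 mm long on an arc of 140 mm radius bulging towards the robot, top 10 mm above the glass (70 mm above the table). It sinks straight down as a whole on springs: value = depth, 0 to 0.008 m; 1500 N/m, 0.6 N preload (2 mm = 3.6 N). Feels a finger from 0.0006 m; beyond 0.0065 m (10 N) is too hard
- mark1 (a point): centre of printed black dot 1 of 7 on top of the strip, 6 mm across - the smallest, at the strip's left end (+y); dots lie 28 mm apart along the strip's middle. Touched when the strip feels a finger and the point between the finger pads (TCP) is within 13 mm of the dot seen from above: keep the fingers shut and pointing down
- mark2 (a point): centre of printed black dot 2 of 7 on top of the strip, 9 mm across; dots lie 28 mm apart along the strip's middle. Touched when the strip feels a finger and the point between the finger pads (TCP) is within 13 mm of the dot seen from above: keep the fingers shut and pointing down
- mark3 (a point): centre of printed black dot 3 of 7 on top of the strip, 12 mm across; dots lie 28 mm apart along the strip's middle. Touched when the strip feels a finger and the point between the finger pads (TCP) is within 13 mm of the dot seen from above: keep the fingers shut and pointing down
- mark4 (a point): centre of printed black dot 4 of 7 on top of the strip, 15 mm across; dots lie 28 mm apart along the strip's middle. Touched when the strip feels a finger and the point between the finger pads (TCP) is within 13 mm of the dot seen from above: keep the fingers shut and pointing down
- mark5 (a point): centre of printed black dot 5 of 7 on top of the strip, 18 mm across; dots lie 28 mm apart along the strip's middle. Touched when the strip feels a finger and the point between the finger pads (TCP) is within 13 mm of the dot seen from above: keep the fingers shut and pointing down
- mark6 (a point): centre of printed black dot 6 of 7 on top of the strip, 21 mm across; dots lie 28 mm apart along the strip's middle. Touched when the strip feels a finger and the point between the finger pads (TCP) is within 13 mm of the dot seen from above: keep the fingers shut and pointing down
- mark7 (a point): centre of printed black dot 7 of 7 on top of the strip, 24 mm across - the largest, at the strip's right end (-y); dots lie 28 mm apart along the strip's middle. Touched when the strip feels a finger and the point between the finger pads (TCP) is within 13 mm of the dot seen from above: keep the fingers shut and pointing down
- ramekin: small white ramekin, 60 mm across, 38 mm high, on the hob behind the strip's middle; upright, origin at the centre of its underside; leave it where it is
- salt_jar: glass salt jar, 48 mm across, 45 mm high, on the hob left of the left key; upright, origin at the centre of its underside; leave it where it is
- pepper_pot: wooden pepper pot, 40 mm across, 65 mm high, on the hob right of the right key; upright, origin at the centre of its underside; leave it where it is

How it is judged:
By the outcome, as a careful person would: the job done as asked, in the order asked, and still so for the second after the job is handed in, while the arm keeps its last pose, push and grip.
It also fails if it takes over 40 s, if anything falls off the work surface, if the arm or the gripper's body presses on something with over 40 N, if the wrist force passes 120 N, or if a joint passes its speed limit or range.

## Robot

A 6-joint arm with a two-finger parallel gripper is mounted at the origin on the work surface. World frame = base frame: x ahead of the robot, y to its left, z up, the work surface at z = 0. Lengths are in m, angles in rad, forces in N, time in s.
With the tool pointing down it reaches from about 0.25 to 0.775 m from the base axis. Payload 4 kg.
Tool frame: the origin (TCP) lies between the finger pads, 19 mm behind the fingertips; this is the grasp point; z points along the fingers, y is the line along which they close (so a half turn about z gives the same grasp; the last joint's range is limited). The gripper opens to 94 mm and grips with 3 to 60 N. Pads are 16 mm wide; open, the fingers measure 119 mm over their backs; the gripper's body (75 mm by 177 mm) begins 78 mm behind the grasp point.
Start: joints at [-1.451, 0.087, 1.371, -0, 1.684, -0.103], TCP at [0.122, -0.536, 0.224] pointing down, gripper open.
Joint ranges: [-3.1, 3.1], [-0.76, 2.03], [0.27, 2.55], [-1.08, 4.22], [0.17, 2.65], [-2.57, 2.57]. Speed limits (rad/s): [2.79, 2.79, 3.14, 3.14, 3.14, 3.14].

## Interface

Orientations are given as a unit quaternion [x, y, z, w].
In Python, from workcell import bot, optics, workorder gives the robot as it stands.
- The arm moves only by the tool step_arm, never from a script. Its argument "series" is a list of rows, each a list of 3 entries, a list of its own where there are three numbers: the turn, a rotation vector about the world's x, y, z in a scale on which 1.0 is 360 degrees, then the shift along the world's x, y, z in shares of 600 mm (1.0 is 600 mm), then the opening, from -1 (shut) to 1 (fully open). In form: [[[wx, wy, wz], [x, y, z], fingers], ...]. A call has 1 to 20 rows; each row is the pose to reach, as a shift and turn from the pose commanded when the call began; what a row does not reach only later rows make up. A row lasts 1/12 s, in which the tool goes at most 41.7 mm and 7.16 degrees, less where a joint would pass 70% of its speed; a pose out of reach is approached as far as the arm can. No shift or turn number may pass 1 either way. A call with a gripper value outside its range is refused whole. The fingers move at their own pace and stop on an object; "squeeze" is the grip in N (left out, the last holds). Time passes only in rows, so rows that repeat a pose let the fingers close. It gives the time, the measured TCP pose, the force, the opening and the grip force at its end, in the units of the state.
- bot.get_state(): the state, without advancing time (a new reading comes with each control period).
- optics.camera(name): name is "scene" or "top" or "wrist"; returns a dict with "color" (480x640x3 uint8, red, green, blue), "fx", "fy", "cx", "cy" (pixels), "origin" and "rotation" of the camera in the world. Camera axes: x right, y down, z forward; pixel columns grow to the right and rows downward; lengths in m; the calibration is good to about 2 mm. A picture is of the moment at which its call begins. There is no depth.
- workorder.job_done(): hands the job in; it is judged then, once.
Trained networks look in a picture, given as the dict that the camera call returned (one of the last four; its "shot" number tells which), for a name from the list of things; names that differ only in an ending like _2 or _b are one class to them, and where a whole thing is asked for, a point or a joint stands for the part that bears it (a point fixed in the world has none). Each returns a list of dicts, best first, with "confidence" (0 to 1); they miss things now and then, are a little off and sometimes report something else, mostly with a low value. They report only what shows in the picture. A call takes as long as a camera call.
- optics.trace(query, picture): "region" (480x640 bool, what is visible of it) and "bbox" ([left, top, right, bottom] in pixels, round what is visible of it).
The state is a dict: "clock": time; "q": joint angles; "joint_velocities": joint speeds; "joint_torque": joint torques, N m; "tool_pos": TCP position; "eef_rot": TCP orientation; "contact_force": force on the tool from outside, world axes, zero at the start; "moment": the same for the moment, N m; "gripper_width": finger opening in m; "finger_force": force on a finger pad.
Only numpy, scipy, OpenCV 4.12 (cv2) and the standard library are available. Lean on these libraries where they do the work, as an engineer would, in place of code of your own. Each camera call takes 0.05 s, during which the arm holds its last target. There are 200 camera calls.

## Working session

There is one attempt and no reset: what is moved stays moved. The work goes in short steps, Python scripts to look and compute and a tool call to move; the robot and the scene stay as the last step left them, time stands still between calls to the robot, and variables do not carry over. Pictures are saved under pics/ and viewed, at most 10 in all, crops included, and the job is handed in when it is done.

Besides the shell and the picture viewer there is one more tool, called after "Request:" in YAML: its name, and indented under it one key for each argument. step_arm: Moves the arm, as the interface text tells. Its arguments: {"type":"object","properties":{"series":{"type":"array"},"squeeze":{"type":"number"}},"required":["series"]}

```bash
mkdir -p pics; cat > h.py <<'E'
import numpy as np, cv2
from workcell import bot, optics, workorder
def ray(c,uv,z):
    d=np.array([(uv[0]-c["cx"])/c["fx"],(uv[1]-c["cy"])/c["fy"],1.0]); R=np.array(c["rotation"]); d=R@d
    o=np.array(c["origin"]); return o+d*(z-o[2])/d[2]
def proj(c,p):
    q=np.array(c["rotation"]).T@(np.array(p)-np.array(c["origin"])); return np.array([c["fx"]*q[0]/q[2]+c["cx"],c["fy"]*q[1]/q[2]+c["cy"]])
def save(c,n): cv2.imwrite("pics/"+n,c["color"][:,:,::-1])
E
python3 - <<'E'
from h import *
np.set_printoptions(precision=4,suppress=True)
s=bot.get_state(); print(s["clock"],s["tool_pos"],s["eef_rot"],s["gripper_width"])
c=optics.camera("top"); save(c,"top.png"); print(c["origin"],c["fx"])
H={"key_left":.07,"key_right":.07,"strip":.07,"saucepan":.075,"plate":.08,"ramekin":.098,"salt_jar":.105,"pepper_pot":.125,"hob":.06}
H["saucepan"]=.135
for n,z in H.items():
    for r in optics.trace(n,c)[:2]:
        m=r["region"]; v,u=np.nonzero(m); print(n,round(r["confidence"],2),r["bbox"],(u.mean().round(1),v.mean().round(1)),ray(c,(u.mean(),v.mean()),z))
for i in range(1,8):
    for r in optics.trace(f"mark{i}",c)[:1]: print(i,round(r["confidence"],2),r["bbox"])
c=optics.camera("scene"); save(c,"scene.png")
E
```

```text
0.0 [ 0.1215 -0.5359  0.2231] [ 0.9938  0.1112  0.     -0.0011] 0.09397983144039024
[0.5049 0.0101 0.9515] 479.2352332507496Traceback (most recent call last):
  File "<stdin>", line 9, in <module>
  File "h.py", line 4, in ray
    d=np.array([(uv[0]-c["cx"])/c["fx"],(uv[1]-c["cy"])/c["fy"],1.0]); R=np.array(c["rotation"]); d=R@d
                                                                                                    ~^~
ValueError: matmul: Input operand 1 has a mismatch in its core dimension 0, with gufunc signature (n?,k),(k,m?)->(n?,m?) (size 3 is different from 4)
```

View pics/top.png

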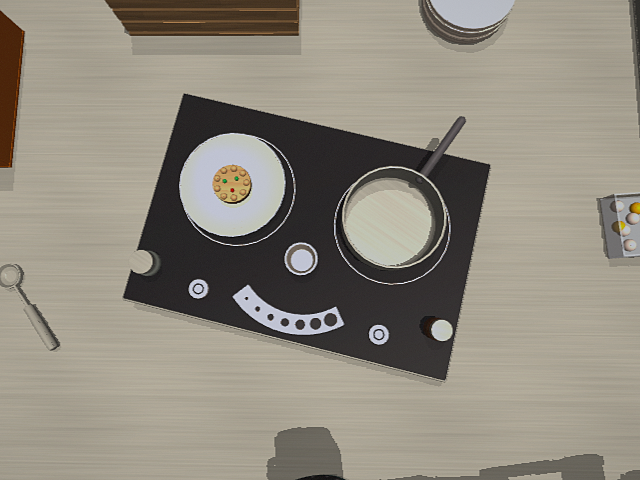

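The top view shows the saucepan on the right zone (395,225), so the key to use is the right one at (378,334). The dots run from (247,298), smallest, to (331,320), largest. The camera rotation is a quaternion, so I'll fix the helper.

```bash
sed -i 's/^import numpy as np, cv2/import numpy as np, cv2\nfrom scipy.spatial.transform import Rotation as Ro\ndef rot(c): return Ro.from_quat(c["rotation"]).as_matrix()/; s/np.array(c\["rotation"\])/rot(c)/' h.py
python3 - <<'E'
from h import *
np.set_printoptions(precision=4,suppress=True)
c=optics.camera("top")
H={"key_left":.07,"key_right":.07,"strip":.07,"saucepan":.135,"plate":.08,"ramekin":.098,"salt_jar":.105,"pepper_pot":.125,"hob":.06}
P={}
for n,z in H.items():
    for r in optics.trace(n,c)[:2]:
        m=r["region"]; v,u=np.nonzero(m); p=ray(c,(u.mean(),v.mean()),z); P.setdefault(n,p); print(n,round(r["confidence"],2),r["bbox"],(u.mean().round(1),v.mean().round(1)),p)
g=cv2.cvtColor(c["color"],cv2.COLOR_RGB2GRAY)
# dots: dark blobs enclosed by bright strip
roi=(g>130).astype(np.uint8); mask=np.zeros_like(g); 
cn,h=cv2.findContours(roi[275:345,225:350].copy(),cv2.RETR_CCOMP,cv2.CHAIN_APPROX_NONE)
for k,q in enumerate(cn):
    if h[0][k][3]>=0:
        (u,v),rr=cv2.minEnclosingCircle(q); print("hole",u+225,v+275,rr,ray(c,(u+225,v+275),.07))
y=P["key_left"]-P["key_right"]; print("key sep",np.linalg.norm(y[:2])); yaw=np.arctan2(-y[0],y[1]); print("yaw",np.degrees(yaw))
yh=y[:2]/np.linalg.norm(y[:2]); xh=np.array([yh[1],-yh[0]]); mid=(P["key_left"]+P["key_right"])[:2]/2
for off in (0,):
  for i in range(7):
    a=(3-i)*28/140; 
    print("model mark",i+1, mid+yh*.14*np.sin(a)+xh*(.14*(1-np.cos(a))), "(+apex offset)")
E
```

```text
key_left 0.87 [186.1, 278.1, 212.0, 298.9] (np.float64(198.3), np.float64(288.1)) [0.5228 0.2438 0.07  ]
key_left 0.46 [231.1, 286.4, 343.6, 334.7] (np.float64(286.3), np.float64(315.6)) [0.4744 0.0809 0.07  ]
key_right 0.58 [369.9, 327.0, 386.1, 344.7] (np.float64(377.7), np.float64(334.1)) [ 0.4432 -0.0846  0.07  ]
key_right 0.31 [233.1, 288.2, 341.1, 333.0] (np.float64(285.8), np.float64(315.5)) [0.4746 0.0819 0.07  ]
strip 0.85 [231.5, 288.2, 341.7, 336.3] (np.float64(285.1), np.float64(315.5)) [0.4747 0.083  0.07  ]
strip 0.69 [367.9, 322.4, 386.7, 344.9] (np.float64(377.7), np.float64(334.1)) [ 0.4432 -0.0846  0.07  ]
saucepan 0.57 [341.1, 115.8, 466.9, 269.8] (np.float64(396.0), np.float64(213.0)) [ 0.6532 -0.1106  0.135 ]
saucepan 0.39 [232.2, 284.6, 343.8, 337.7] (np.float64(285.4), np.float64(315.5)) [0.4769 0.0773 0.135 ]
plate 0.6 [423.6, 314.9, 449.1, 343.6] (np.float64(437.1), np.float64(328.7)) [ 0.4544 -0.1891  0.08  ]
plate 0.59 [177.5, 133.2, 282.7, 238.6] (np.float64(231.6), np.float64(184.6)) [0.7153 0.1866 0.08  ]
ramekin 0.96 [285.7, 241.1, 316.0, 274.1] (np.flo
[... 1795 characters left out ...]
 ]
hole 284.5 322.0 5.02503776550293 [0.463 0.084 0.07 ]
hole 270.1428565979004 316.7857131958008 4.216805934906006 [0.4721 0.1103 0.07  ]
hole 329.8448257446289 319.43103408813477 7.656709671020508 [0.4684 0.0018 0.07  ]
hole 257.0 308.5 3.5000998973846436 [0.4868 0.1347 0.07  ]
hole 246.0 298.0 2.2361679077148438 [0.5056 0.1553 0.07  ]
key sep 0.3378541773390778
yaw -13.624277332318616
model mark 1 [0.5254 0.1507] (+apex offset)
model mark 2 [0.5066 0.13  ] (+apex offset)
model mark 3 [0.4923 0.106 ] (+apex offset)
model mark 4 [0.483  0.0796] (+apex offset)
model mark 5 [0.4792 0.0519] (+apex offset)
model mark 6 [0.4809 0.024 ] (+apex offset)
model mark 7 [ 0.4881 -0.003 ] (+apex offset)
```

The printed dots fit the hob model to about 1 mm, and the hob yaw is about -13.6°. The saucepan is on the right zone, so I'm moving above the right key with the fingers shutting.

The rows are not in the units I measure in: shifts go in shares of 600 mm and turns go in shares of 360 degrees. I convert before sending: 451 mm / 600 = 0.7517, 321 mm / 600 = 0.535.

Request:
step_arm:
  series:
    - [[0,0,0],[0.025,0.035,0],-1]
    - [[0,0,0],[0.06,0.0833,0],-1]
    - [[0,0,0],[0.095,0.1333,0],-1]
    - [[0,0,0],[0.13,0.1833,-0.0083],-1]
    - [[0,0,0],[0.165,0.2317,-0.0167],-1]
    - [[0,0,0],[0.2,0.2817,-0.025],-1]
    - [[0,0,0],[0.235,0.33,-0.0333],-1]
    - [[0,0,0],[0.27,0.38,-0.0417],-1]
    - [[0,0,0],[0.305,0.4283,-0.05],-1]
    - [[0,0,0],[0.34,0.4783,-0.0583],-1]
    - [[0,0,0],[0.375,0.5267,-0.0667],-1]
    - [[0,0,0],[0.41,0.5767,-0.075],-1]
    - [[0,0,0],[0.445,0.625,-0.0833],-1]
    - [[0,0,0],[0.48,0.675,-0.0833],-1]
    - [[0,0,0],[0.515,0.7233,-0.0833],-1]
    - [[0,0,0],[0.535,0.7517,-0.0833],-1]
    - [[0,0,0],[0.535,0.7517,-0.0833],-1]
    - [[0,0,0],[0.535,0.7517,-0.0833],-1]
    - [[0,0,0],[0.535,0.7517,-0.0833],-1]
  squeeze: 10

```text
clock: 2.18
tool_pos: [0.4422, -0.0859, 0.1743]
eef_rot: [0.994, 0.111, -0.0, 0.0]
contact_force: [0.2, -0.3, 0.7]
gripper_width: 0.0006
finger_force: 0.0
```

Request:
step_arm:
  series:
    - [[0,0,0],[0.0017,0.0017,-0.0333],-1]
    - [[0,0,0],[0.0017,0.0017,-0.075],-1]
    - [[0,0,0],[0.0017,0.0017,-0.1083],-1]
    - [[0,0,0],[0.0017,0.0017,-0.1267],-1]
    - [[0,0,0],[0.0017,0.0017,-0.135],-1]
    - [[0,0,0],[0.0017,0.0017,-0.135],-1]
    - [[0,0,0],[0.0017,0.0017,-0.135],-1]

```text
clock: 2.77
tool_pos: [0.4439, -0.0851, 0.0942]
eef_rot: [0.994, 0.111, 0.001, 0.0]
contact_force: [0.3, 0.3, -0.1]
gripper_width: 0.0002
finger_force: 0.0
```

```bash
python3 - <<'E'
from h import *
s=bot.get_state(); print(s["tool_pos"],s["contact_force"])
c=optics.camera("scene"); save(c,"s1.png"); 
c=optics.camera("top"); save(c,"t1.png")
E
```

```text
[ 0.4438807  -0.08511908  0.09418405] [ 0.26840605  0.32277472 -0.11187396]
```

View pics/s1.png

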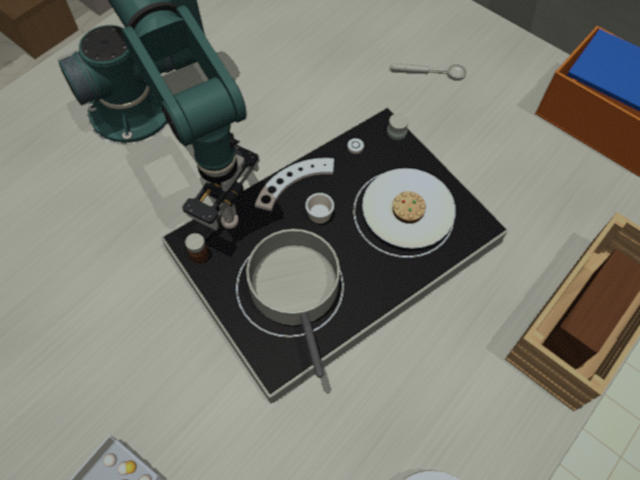

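The scene view shows the shut fingers over the right key near (228,215), clear of the pan and the pepper pot. Next I press it.

Scaled: -8 mm / 600 = -0.0133, -7 mm / 600 = -0.0117.

Request:
step_arm:
  series:
    - [[0,0,0],[0,0,-0.005],-1]
    - [[0,0,0],[0,0,-0.0083],-1]
    - [[0,0,0],[0,0,-0.0117],-1]
    - [[0,0,0],[0,0,-0.0133],-1]
    - [[0,0,0],[0,0,-0.0133],-1]
    - [[0,0,0],[0,0,-0.0133],-1]

```text
clock: 3.37
tool_pos: [0.4442, -0.0846, 0.0862]
eef_rot: [0.994, 0.111, 0.001, 0.0]
contact_force: [0.1, -0.3, 5.8]
gripper_width: 0.0005
finger_force: 2.4
```

The force is 5.8 N, or about 3.5 mm, so the key counts as touched. I'm lifting and going above mark 1.

Scaled: 240 mm / 600 = 0.4, 225 mm / 600 = 0.375.

Request:
step_arm:
  series:
    - [[0,0,0],[0,0,0.0167],-1]
    - [[0,0,0],[0,0,0.05],-1]
    - [[0,0,0],[0,0,0.0817],-1]
    - [[0,0,0],[0.0083,0.0333,0.0817],-1]
    - [[0,0,0],[0.0217,0.0833,0.0817],-1]
    - [[0,0,0],[0.035,0.1333,0.0817],-1]
    - [[0,0,0],[0.0467,0.1833,0.0817],-1]
    - [[0,0,0],[0.06,0.2333,0.0817],-1]
    - [[0,0,0],[0.0733,0.2833,0.0817],-1]
    - [[0,0,0],[0.0867,0.3333,0.0817],-1]
    - [[0,0,0],[0.0967,0.375,0.0817],-1]
    - [[0,0,0],[0.1033,0.4,0.0817],-1]
    - [[0,0,0],[0.1033,0.4,0.0817],-1]
    - [[0,0,0],[0.1033,0.4,0.05],-1]
    - [[0,0,0],[0.1033,0.4,0.025],-1]
    - [[0,0,0],[0.1033,0.4,0.0133],-1]
    - [[0,0,0],[0.1033,0.4,0.0133],-1]
    - [[0,0,0],[0.1033,0.4,0.0133],-1]

```text
clock: 4.87
tool_pos: [0.5051, 0.1549, 0.0931]
eef_rot: [0.994, 0.111, -0.001, 0.0]
contact_force: [-0.1, -0.3, 0.1]
gripper_width: 0.0006
finger_force: 0.0
```

```bash
python3 - <<'E'
from h import *
c=optics.camera("scene"); cv2.imwrite("pics/s2.png",cv2.resize(c["color"][80:280,160:440,::-1],None,fx=2.8,fy=2.8))
E
```

```text
(no output)
```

View pics/s2.png

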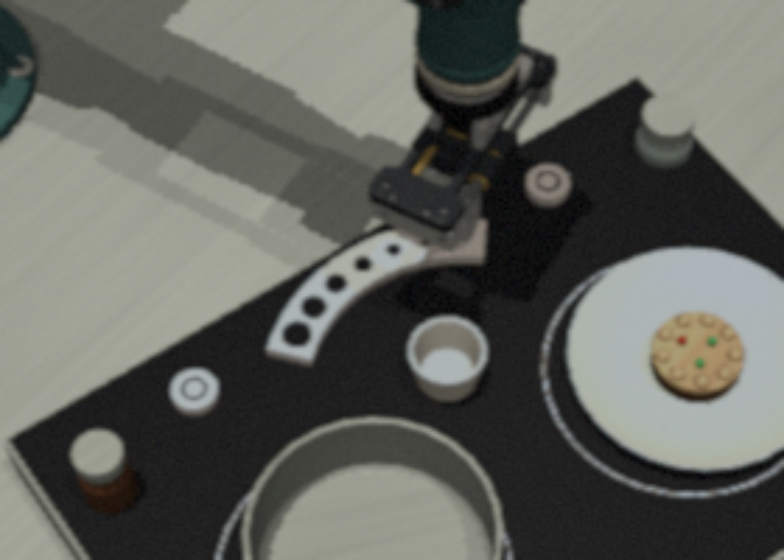

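The crop shows the shut fingertips over the strip's left end, at about (450,235), covering dot 1. Dots 3 to 7 show from (393,250) to (297,334), and everything else is clear. I'm touching down on dot 1.

Scaled: -6 mm / 600 = -0.01, -5 mm / 600 = -0.0083.

Request:
step_arm:
  series:
    - [[0,0,0],[0.0017,0,-0.0033],-1]
    - [[0,0,0],[0.0017,0,-0.0067],-1]
    - [[0,0,0],[0.0017,0,-0.0083],-1]
    - [[0,0,0],[0.0017,0,-0.01],-1]
    - [[0,0,0],[0.0017,0,-0.01],-1]
    - [[0,0,0],[0.0017,0,-0.01],-1]

```text
clock: 5.42
tool_pos: [0.507, 0.1555, 0.0879]
eef_rot: [0.994, 0.111, 0.001, 0.0]
contact_force: [0.4, -0.7, 2.4]
gripper_width: 0.0006
finger_force: 1.0
```

The force of 2.4 N is a light touch. I'll add 1 mm of depth for margin and slide from dot 1 to dot 4.

Scaled: -71 mm / 600 = -0.1183, -62 mm / 600 = -0.1033.

Request:
step_arm:
  series:
    - [[0,0,0],[0,0,-0.0017],-1]
    - [[0,0,0],[-0.0117,-0.0117,-0.0017],-1]
    - [[0,0,0],[-0.0233,-0.0233,-0.0017],-1]
    - [[0,0,0],[-0.0333,-0.035,-0.0017],-1]
    - [[0,0,0],[-0.0417,-0.0483,-0.0017],-1]
    - [[0,0,0],[-0.05,-0.0617,-0.0017],-1]
    - [[0,0,0],[-0.0567,-0.075,-0.0017],-1]
    - [[0,0,0],[-0.0633,-0.09,-0.0017],-1]
    - [[0,0,0],[-0.0683,-0.1033,-0.0017],-1]
    - [[0,0,0],[-0.0717,-0.1183,-0.0017],-1]
    - [[0,0,0],[-0.0717,-0.1183,-0.0017],-1]

```text
clock: 6.33
tool_pos: [0.4627, 0.0826, 0.0862]
eef_rot: [0.994, 0.11, -0.001, 0.001]
contact_force: [-1.5, -0.3, 4.4]
gripper_width: 0.0005
finger_force: 2.2
```

Request:
step_arm:
  series:
    - [[0,0,0],[-0.0033,-0.015,0],-1]
    - [[0,0,0],[-0.005,-0.03,0],-1]
    - [[0,0,0],[-0.0067,-0.0467,0],-1]
    - [[0,0,0],[-0.0067,-0.0617,0],-1]
    - [[0,0,0],[-0.005,-0.0767,0],-1]
    - [[0,0,0],[-0.0033,-0.0917,0],-1]
    - [[0,0,0],[0,-0.1067,0],-1]
    - [[0,0,0],[0.005,-0.1217,0],-1]
    - [[0,0,0],[0.01,-0.1367,0],-1]
    - [[0,0,0],[0.01,-0.1367,0],-1]
    - [[0,0,0],[0.01,-0.1367,0],-1]

```text
clock: 7.25
tool_pos: [0.47, 0.0003, 0.0864]
eef_rot: [0.994, 0.111, 0.0, 0.002]
contact_force: [0.4, -2.5, 4.7]
gripper_width: 0.0009
finger_force: 2.1
```

```bash
python3 - <<'E'
from h import *
c=optics.camera("scene"); cv2.imwrite("pics/s3.png",cv2.resize(c["color"][80:280,160:440,::-1],None,fx=2.8,fy=2.8))
s=bot.get_state(); print(s["tool_pos"],s["contact_force"])
E
```

```text
[0.46993865 0.00049569 0.0863921 ] [-0.02067439 -4.66373697  4.3797279 ]
```

View pics/s3.png

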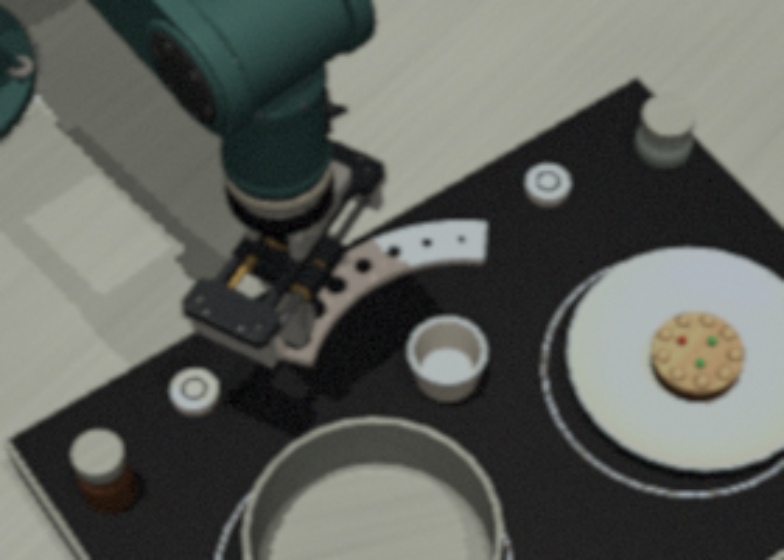

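The fingertip is resting on dot 7, hiding it at about (297,334), with a light 4.4 N vertical force. All the other items are where they were. I'm handing the job in.

```bash
python3 -c "
from h import *
print(workorder.job_done())"
```

```text
the job is handed in; nothing more can be done
None
```

The job is handed in, with no verdict returned: I pressed the right key (the saucepan's side) at about 5.8 N, slid over dots 1 to 7 reading 2.4–4.7 N at each stop, and left the fingertip resting on the largest dot.

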